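Hang the stock bin on the louvered panel

ROBOT

A 6-joint arm with a two-finger parallel gripper is mounted at the origin on the work surface. World frame = base frame: x ahead of the robot, y to its left, z up, the work surface at z = 0. Lengths are in m, angles in rad, forces in N, time in s.
With the tool pointing down it reaches from about 0.35 to 0.875 m from the base axis. Payload 4.2 kg.
Tool frame: the origin (TCP) lies midway between the tips of the shut fingers; the grasp point (between the pads) lies 19 mm behind it; y points along the fingers, z is the direction in which the jaws open and shut, and the axes are right-handed (so a half turn about y gives the same grasp; the last joint's range is limited). The gripper opens to 87 mm and grips with 3 to 60 N. Pads are 19 mm wide; open, the fingers measure 117 mm over their backs; the gripper's body (75 mm by 190 mm) begins 51 mm behind the grasp point.
Start: joints at [1.5, 0.385, 0.008, 0, -1.194, -0.259], TCP at [0.202, 0.591, 0.223] pointing down, gripper open.
Joint ranges: [-3.14, 3.14], [-1.21, 2.06], [-1.07, 1.41], [-3.16, 2.05], [-2.99, -0.16], [-3.1, 3.1]. Speed limits (rad/s): [2.79, 2.79, 3.14, 3.14, 3.14, 3.14].

INTERFACE

Orientations are given as [roll, pitch, yaw] about the fixed x, y, z axes, in that order (R = Rz(yaw) Ry(pitch) Rx(roll)).
In Python, from plant import bot gives the robot as it stands. The module is installed in compiled form; this text tells all that it offers.
- The arm moves only by the tool apply_moves, never from a script. Its argument "rows" is text: rows parted by semicolons, each of 7 numbers parted by spaces: the opening, from 0 (shut) to 1 (fully open), then the shift along the tool's x, y, z in mm, then the turn, a rotation vector about the tool's x, y, z in rad. A call has 1 to 8 rows; each row is the pose to reach, as a shift and turn from the pose commanded when the call began, along the tool's axes at that moment; what a row does not reach only later rows make up. A row lasts 1/12 s, in which the tool goes at most 41.7 mm and 7.16 degrees, less where a joint would pass 70% of its speed; a pose out of reach is approached as far as the arm can. A call with a gripper value outside its range is refused whole. The fingers move at their own pace and stop on an object; the grip force is fixed at half the most. Time passes only in rows, so rows that repeat a pose let the fingers close. It gives the time, the measured TCP pose, the force and the opening at its end, in the units of the state.
- bot.observe(): the state, without advancing time (a new reading comes with each control period).
- bot.camera(name): name is "side" or "top" or "wrist"; returns a dict with "color" (384x512x3 uint8, red, green, blue), "K" (3x3 intrinsics, pixels), "pose" (4x4, takes a point from camera to world coordinates); the wrist camera has in their place "mount" (4x4, takes a point from camera to tool coordinates, whose origin is the TCP and whose axes are the tool frame's). Camera axes: x right, y down, z forward; pixel columns grow to the right and rows downward; lengths in m; the calibration is good to about 2 mm. A picture is of the moment at which its call begins: read the wrist's pose just before it. There is no depth.
- bot.hand_in(): hands the job in, once; it reports no verdict.
Trained networks look in a picture, given as the dict that the camera call returned (one of the last four; its "shot" number tells which), for a name from the list of things; names that differ only in an ending like _2 or _b are one class to them, and where a whole thing is asked for, a point or a joint stands for the part that bears it (a point fixed in the world has none). Each returns a list of dicts, best first, with "p" (0 to 1); they miss things now and then, are a little off and sometimes report something else, mostly with a low value. They report only what shows in the picture. A call takes as long as a camera call. They do not tell look-alikes from the thing itself.
- bot.spot_in(thing, picture): "point" ([x, y, z] in m, in world coordinates, good to about 4 mm: the middle of the surface that is visible of it).
- bot.silhouettes(thing, picture): "mask" (384x512 bool, what is visible of it).
- bot.tip_of(thing, picture): "point" ([x, y, z] in m, in world coordinates, good to about 4 mm: a listed point, or the origin of a listed thing).
The state is a dict: "clock": time; "qpos": joint angles; "joint_vel": joint speeds; "joint_efforts": joint torques, N m; "position": TCP position; "ee_rot": TCP orientation; "contact_force": force on the tool from outside, world axes, zero at the start; "ft_torque": the same for the moment, N m; "grip_width": opening from 0.0 (shut) to 1.0 (fully open).
Only numpy, scipy, OpenCV 4.12 (cv2) and the standard library are available. Lean on these libraries where they do the work, as an engineer would, in place of code of your own. Each camera call takes 0.05 s, during which the arm holds its last target. There are 200 camera calls.

TASK

Pick up the blue stock bin by its carrying fin and hang it on the louvered panel: lift its rear lip over the steel top rail and lower it gently so the lip catches behind the rail, then feel along the rail for the notch and let the bin's yellow key drop fully home in it. Never force the bin against the panel (stay under 30 N), leave everything else on the bench where it stands, and let go of the bin so that it hangs there by itself.

Things in the scene. Friction and masses are not known exactly. Their poses are not given: they have to be found in the camera images.
- bin: Blue open plastic bin, loose, 0.3 to 0.55 kg, 110 mm deep (x) by 100 mm wide (y). Origin: centre of its underside, z up, +x its back with the lip. Walls 4 mm; sides 55 mm high, front (-x) 32 mm, back wall 70 mm, outer face at x = 55 mm. Contents fixed, up to z = 31 mm.
- bin_grip (a point): Where to pinch the bin's carrying fin, closing along the bin's y: at (5, 0, 82) mm in the bin's frame. The fin stands upright in the middle: 10 mm thick (y), x from -30 to 51 mm, top at z = 100 mm, 41 mm free on either side.
- bin_lip (a point): Middle of the ledge's underside at the tongue's inner face: (65, 0, 65) mm in the bin's frame. Lip: a 5 mm thick, 80 mm wide ledge runs back from the back wall (x = 55) to x = 70; a 60 mm wide tongue hangs from its rear edge, straight down to z = 47, then flaring back to z = 36, x = 74 mm. The rail enters the 10 mm slot between back wall and tongue (mouth about 14 mm).
- bin_key (a point): Middle of the lower face of the bin's yellow key: a block 14 mm wide (y) that fills the slot under the ledge and stands 8 mm down from it; at (60, 0, 57) mm in the bin's frame.
- panel: Fixed grey louvered steel panel, 360 mm long (y), 235 mm high. Origin: on the bench, under the middle of the rail's thickness and length; z up; bins hang on its front, which faces its -x; y runs along the rail. Back plate from x = 19 to 23 mm. Two small fixed bins hang on the lower louver, tops at z = 77 mm, out to x = -68 mm; base plate out to x = -90 mm.
- rail (a point): Middle of the rail's top edge line, at (0, 0, 200) mm in the panel's frame (marks the panel's middle, not the notch). The rail is an upright steel strip 6 mm thick (x -3 to 3 mm), 250 mm long; 16 mm free gap behind it. A bin whose key rides on the plain edge has bin_key at z = 200 mm and slides along; it is not home.
- search (a point): Same spot as rail. One notch in the rail's top edge, 20 mm wide, 14 mm deep, yellow-marked, lies anywhere within 30 mm of here along the panel's y; no reading tells where: slide the key along the edge with a light down force and feel it fall. Home: ledge on the rail, bin_key at z = 192 mm, only 3 mm play each way. The strip will not shift under permitted forces.
- carton_tall: Bystander: upright cardboard carton 90 x 120 x 160 mm; origin under its centre.
- carton_flat: Bystander: cardboard carton 130 x 100 x 60 mm; origin under its centre.
- tape_roll: Bystander: amber roll of tape, diameter 100 mm, 48 mm high; origin under its centre.
- grey_tray: Bystander: grey open tray 140 x 100 x 50 mm; origin under its centre.
- box_knife: Bystander: orange box knife lying flat, 150 x 22 x 14 mm; origin under its handle's centre.
- scanner: Bystander: black hand scanner, about 135 x 62 x 36 mm; origin under its handle's centre.
Things that resemble listed ones, but are neither listed nor needed, are in the scene too. What is meant by the bin is not red, and is the larger of those in its own colour.

How it is judged:
On the way:
1. the bin is lifted so that its lip is above the rail (z of bin_key in the frame of panel above 0.205 m), for 0.1 s.
At the end, for the whole second after the job is handed in: The bin hangs still and released, back to the panel and upright within 0.2 rad, lip behind the rail, key home in the notch: in the panel's frame bin_key is 186 to 195.5 mm high, |x| under 6 mm, |y| under 38 mm (z of bin_key in the frame of panel between 0.186 and 0.1955 m and x of bin_key in the frame of panel between -0.006 and 0.006 m and y of bin_key in the frame of panel between -0.038 and 0.038 m and angle between the x axis of bin and the x axis of panel, either way round below 0.2 rad and angle between bin's own z axis and vertical below 0.2 rad and contact force between bin and panel above 0.5 N and linear speed of bin below 0.02 m/s and contact force between bin and the fingers below 0.1 N); the robot touches nothing.
It fails at once if the gripped bin is forced against the panel or its rail with more than 30 N (contact force between bin and panel above 30 N and contact force between bin and the fingers above 1 N).
It fails at once if the bin is let go and dropped with its key still more than 6 mm above the rail (z of bin_key in the frame of panel above 0.206 m and contact force between bin and the fingers below 0.1 N).
It fails at once if another thing on the bench is moved by more than 20 mm (distance of any of carton_tall, carton_flat, tape_roll, grey_tray, box_knife, scanner from where it was at the start of the episode above 0.02 m).
It also fails if it takes over 72 s, if anything falls off the work surface, if the arm or the gripper's body presses on something with over 40 N, if the wrist force passes 120 N, or if a joint passes its speed limit or range.

## Working session

There is one attempt and no reset: what is moved stays moved. The work goes in short steps, Python scripts to look and compute and a tool call to move; the robot and the scene stay as the last step left them, time stands still between calls to the robot, and variables do not carry over. Pictures are saved under pics/ and viewed, about 8 in all and at most 12, crops included, and the job is handed in when it is done.

Besides the shell and the picture viewer there is one more tool, called after "Call:" as name(argument=value, ...), one argument or row to a line, values as JSON. apply_moves: Moves the arm, as the interface text tells. Its arguments: {"type":"object","properties":{"rows":{"type":"string"}},"required":["rows"]}

```bash
mkdir -p pics
cat > h.py <<'E'
import numpy as np, cv2
from scipy.spatial.transform import Rotation as R
from plant import bot
def save(p,n): cv2.imwrite('pics/'+n, p['color'][:,:,::-1])
def state():
    s=bot.observe(); print('t',s['clock'],'pos',np.round(s['position'],4),'rpy',np.round(s['ee_rot'],3),'F',np.round(s['contact_force'],2),'T',np.round(s['ft_torque'],2),'w',round(float(s['grip_width']),3)); return s
E
python3 - <<'E'
from h import *
s=state(); print(R.from_euler('xyz',s['ee_rot']).as_matrix().round(3))
ims=[]
for c in('side','top'):
    p=bot.camera(c); ims.append(p['color'])
    print(c,p['pose'].round(3).tolist(),p['K'].round(1).tolist())
    for t in('bin','panel'):
        for d in bot.spot_in(t,p)[:4]: print(t,'spot',d['p'],np.round(d['point'],3))
    for t in('bin','bin_grip','bin_lip','bin_key','panel','rail','carton_tall','carton_flat','tape_roll','grey_tray','box_knife','scanner'):
        for d in bot.tip_of(t,p)[:3]: print(t,'tip',round(d['p'],2),np.round(d['point'],3))
    cv2.imwrite(f'pics/{c}0.png',p['color'][:,:,::-1])
E
```

```text
t 0.0 pos [0.2022 0.5907 0.2214] rpy [-1.569  0.     2.812] F [0.1  0.27 0.43] T [-0.03  0.    0.02] w 1.0
[[-0.946 -0.001 -0.324]
 [ 0.324 -0.002 -0.946]
 [-0.    -1.     0.002]]
side [[0.934, -0.173, 0.313, 0.013], [-0.357, -0.516, 0.779, -1.134], [0.026, -0.839, -0.543, 0.949], [0.0, 0.0, 0.0, 1.0]] [[482.1, 0.0, 253.7], [0.0, 482.1, 184.4], [0.0, 0.0, 1.0]]
bin spot 0.84 [ 0.329 -0.161  0.034]
bin spot 0.75 [ 0.482 -0.17   0.035]
bin spot 0.67 [ 0.179 -0.32   0.035]
panel spot 0.66 [0.495 0.185 0.089]
bin tip 0.94 [ 0.174 -0.313  0.   ]
bin tip 0.89 [ 0.343 -0.147  0.   ]
bin tip 0.78 [ 0.494 -0.167  0.001]
bin_grip tip 0.87 [ 0.175 -0.303  0.082]
bin_grip tip 0.8 [ 0.494 -0.161  0.085]
bin_grip tip 0.61 [ 0.785 -0.145  0.   ]
bin_lip tip 0.85 [ 0.305 -0.173  0.045]
bin_lip tip 0.62 [ 0.235 -0.288  0.063]
bin_lip tip 0.58 [ 0.48  -0.098  0.065]
bin_key tip 0.81 [ 0.483 -0.105  0.052]
bin_key tip 0.74 [ 0.226 -0.294  0.055]
bin_key tip 0.72 [ 0.304 -0.169  0.038]
panel tip 0.94 [0.514 0.183 0.003]
panel tip 0.71 [ 0.335 -0.312 -0.   ]
panel tip 0.64 [ 0.783 -0.144 -0.   ]
rail tip
[... 859 characters left out ...]
308  0.082]
bin_grip tip 0.84 [ 0.335 -0.149  0.059]
bin_lip tip 0.74 [ 0.302 -0.174  0.049]
bin_lip tip 0.73 [ 0.478 -0.096  0.064]
bin_lip tip 0.63 [ 0.235 -0.29   0.064]
bin_key tip 0.67 [ 0.302 -0.176  0.044]
bin_key tip 0.6 [ 0.48  -0.108  0.058]
bin_key tip 0.57 [ 0.227 -0.294  0.059]
panel tip 0.59 [ 0.517  0.181 -0.001]
rail tip 0.9 [0.512 0.182 0.198]
rail tip 0.57 [ 0.481 -0.101  0.063]
carton_tall tip 0.6 [ 0.782 -0.145 -0.002]
carton_tall tip 0.58 [ 0.495 -0.164  0.002]
carton_flat tip 0.95 [ 0.682 -0.36   0.003]
carton_flat tip 0.29 [ 0.336 -0.311 -0.001]
tape_roll tip 0.56 [ 0.337 -0.312  0.001]
grey_tray tip 0.74 [ 0.515 -0.403  0.001]
box_knife tip 0.63 [ 0.693 -0.017 -0.001]
```

View pics/side0.png

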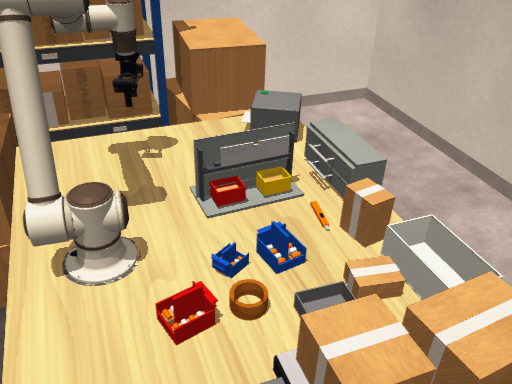

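View pics/top0.png

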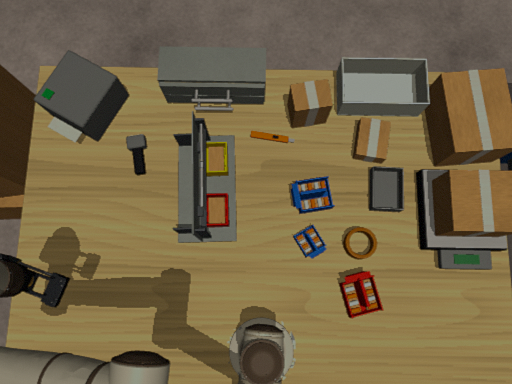

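Side view: large blue bin at about (281,247), with its lip towards the panel at (245,170). The small blue bin at (231,260) and the red one at (186,312) are look-alikes. The top view agrees, with the bin at (312,195) and the panel at (205,188) facing world -y. Next I check the wrist mount and plan the flyover.

```bash
cat >> h.py <<'E'
def go(pos,yawz=None):
    """print shift in tool axes (mm) to TCP pos (commanded ~ measured), tool down; yawz = wanted heading(deg) of tool z"""
    s=bot.observe(); M=R.from_euler('xyz',s['ee_rot']).as_matrix()
    print('shift mm',(M.T@(np.array(pos)-s['position'])*1000).round(1))
    if yawz is not None:
        a=np.radians(yawz); z=np.array([np.cos(a),np.sin(a),0]); y=np.array([0,0,-1.]); x=np.cross(y,z)
        T=np.stack([x,y,z],1); print('turn',R.from_matrix(M.T@T).as_rotvec().round(4))
E
python3 - <<'E'
from h import *
p=bot.camera('wrist'); print(p['mount'].round(3).tolist(),p['K'].round(1).tolist())
go([0.50,0.10,0.47],192); go([0.50,-0.1,0.47],190)
E
```

```text
[[-0.0, 0.963, 0.269, -0.075], [0.001, -0.269, 0.963, -0.162], [1.0, 0.001, -0.001, 0.0], [0.0, 0.0, 0.0, 1.0]] [[323.9, 0.0, 253.2], [0.0, 323.9, 188.5], [0.0, 0.0, 1.0]]
shift mm [-440.7 -247.5  368.4]
turn [0.     1.0315 0.    ]
shift mm [-505.5 -247.5  557.7]
turn [-0.      1.0664  0.    ]
```

Call:
apply_moves(
  rows="1 0 -40 0 0 0.12 0; 1 0 -80 0 0 0.24 0; 1 0 -120 0 0 0.36 0; 1 -20 -155 15 0 0.48 0; 1 -45 -185 35 0 0.6 0; 1 -70 -210 60 0 0.72 0; 1 -100 -235 85 0 0.84 0; 1 -130 -247 110 0 0.96 0",
)

```text
clock: 2.22
position: [0.286, 0.4512, 0.4693]
ee_rot: [-1.573, -0.003, 1.847]
contact_force: [0.5, -0.0, 1.1]
grip_width: 1.004
```

```bash
python3 -c "
from h import *
state();go([0.50,-0.01,0.47],191)"
```

```text
t 2.2167 pos [0.286  0.4512 0.4693] rpy [-1.573 -0.003  1.847] F [ 0.5  -0.    1.05] T [ 0.12 -0.15  0.02] w 1.004
shift mm [-502.1   -2.   -80.1]
turn [0.0026 0.0843 0.0031]
```

Call:
apply_moves(
  rows="1 -40 0 -6 0 0.084 0; 1 -80 0 -12 0 0.084 0; 1 -120 0 -18 0 0.084 0; 1 -160 0 -25 0 0.084 0; 1 -200 0 -31 0 0.084 0; 1 -240 0 -38 0 0.084 0; 1 -280 0 -44 0 0.084 0; 1 -320 0 -50 0 0.084 0",
)

```text
clock: 2.88
position: [0.4224, 0.1565, 0.467]
ee_rot: [-1.572, -0.001, 1.768]
contact_force: [1.3, -0.1, -0.4]
grip_width: 1.0
```

Call:
apply_moves(
  rows="1 -40 0 10 0 0 0; 1 -80 0 -20 0 0 0; 1 -120 0 -30 0 0 0; 1 -150 0 -45 0 0 0; 1 -180 0 -45 0 0 0; 1 -180 0 -45 0 0 0",
)

```text
clock: 3.38
position: [0.5027, -0.0132, 0.4656]
ee_rot: [-1.568, 0.001, 1.762]
contact_force: [0.3, 0.7, -0.3]
grip_width: 0.999
```

```bash
cat >> h.py <<'E'
def wrist():
    s=bot.observe(); p=bot.camera('wrist')
    T=np.eye(4); T[:3,:3]=R.from_euler('xyz',s['ee_rot']).as_matrix(); T[:3,3]=s['position']
    return p, T@p['mount']
def ray(p,W,u,v,z):
    d=W[:3,:3]@np.linalg.inv(p['K'])@[u,v,1]; return W[:3,3]+d*(z-W[2,3])/d[2]
def nets(p,names):
    for t in names:
        for d in bot.tip_of(t,p)[:3]: print(t,round(d['p'],2),np.round(d['point'],4))
E
python3 -c "
from h import *
state(); p,W=wrist(); save(p,'w1.png'); print(W.round(4).tolist())
nets(p,['bin','bin_grip','bin_lip','bin_key','panel','rail'])"
```

```text
t 3.3833 pos [ 0.5027 -0.0132  0.4656] rpy [-1.568e+00  1.000e-03  1.762e+00] F [ 0.27  0.7  -0.31] T [ 0.11 -0.05 -0.05] w 0.999
[[-0.9818, -0.1826, -0.0526, 0.5178], [-0.19, 0.9457, 0.2637, -0.0859], [0.0016, 0.2689, -0.9632, 0.6279], [0.0, 0.0, 0.0, 1.0]]
bin 0.9 [ 0.3398 -0.1462 -0.0008]
bin 0.89 [ 0.4872 -0.1615 -0.0018]
bin 0.71 [ 0.1679 -0.3093 -0.0006]
bin_grip 0.68 [ 0.3353 -0.1482  0.0611]
bin_grip 0.58 [ 0.4953 -0.1624  0.0843]
bin_grip 0.32 [0.518  0.1869 0.2013]
bin_lip 0.87 [ 0.3027 -0.1773  0.0491]
bin_key 0.97 [ 0.4825 -0.1034  0.0589]
bin_key 0.8 [ 0.3044 -0.1753  0.0445]
bin_key 0.67 [ 0.2281 -0.2902  0.0573]
panel 0.82 [ 0.5131  0.1849 -0.0045]
rail 0.64 [0.5151 0.1852 0.2029]
```

View pics/w1.png

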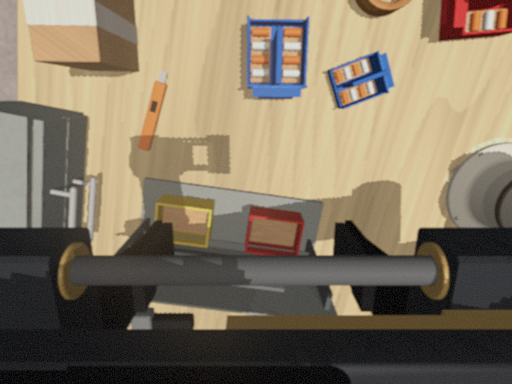

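Wrist view: the large blue bin is at (278,55), its lip at about (276,90), well aligned with the tool. The panel's base front edge runs from (147,180) to (322,203). I'll fit the headings from these.

Run:
```python
from h import *
im=cv2.imread('pics/w1.png'); 
W=np.array([[-0.9818,-0.1826,-0.0526,0.5178],[-0.19,0.9457,0.2637,-0.0859],[0.0016,0.2689,-0.9632,0.6279],[0,0,0,1]])
p={'K':np.array([[323.9,0,253.2],[0,323.9,188.5],[0,0,1]])}
for n,a,b,z in(('base',(147,180),(322,203),.004),('fixbin top front',(158,196),(212,200),.077)):
    A=ray(p,W,*a,z);B=ray(p,W,*b,z);d=A-B;print(n,A.round(3),B.round(3),np.degrees(np.arctan2(d[1],d[0])))
hsv=cv2.cvtColor(im,cv2.COLOR_BGR2HSV)
m=cv2.inRange(hsv,(105,120,40),(130,255,255)); n,l,st,c=cv2.connectedComponentsWithStats(m)
for i in range(1,n):
    if st[i,4]>300:
        r=cv2.minAreaRect(np.argwhere(l==i)[:,::-1].astype(np.float32)); print(st[i],r)
cv2.imwrite('pics/w1c.png',cv2.resize(im[0:110,220:340],None,fx=5,fy=5,interpolation=2))
# top image: base plate edge and rail
t=cv2.imread('pics/top0.png'); cv2.imwrite('pics/t0c.png',cv2.resize(t[105:250,165:245],None,fx=4,fy=4,interpolation=2))
a=cv2.resize(t[105:250,165:245],None,fx=4,fy=4,interpolation=2);b=cv2.resize(im[0:110,225:335],None,fx=4,fy=4,interpolation=2)
o=np.zeros((580,770,3),np.uint8);o[:580,:320]=a;o[:440,325:765]=b;cv2.imwrite('pics/c1.png',o)
```

```text
base [0.694 0.108 0.004] [0.341 0.088 0.004] 3.119513444477425
fixbin top front [0.651 0.111 0.077] [0.556 0.1   0.077] 6.4694125457976615
[ 248   19   60   79 1395] ((277.5, 58.0), (78.0, 59.0), 90.0)
[329  53  64  55 986] ((361.376708984375, 79.17121887207031), (40.14510726928711, 61.91476058959961), 69.44395446777344)
```

View pics/c1.png

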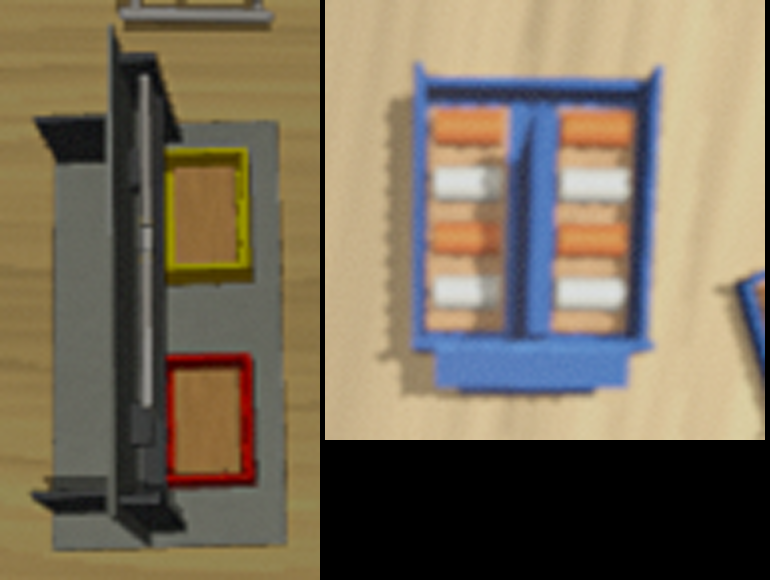

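Enlarged crop: the rail shows as a light strip from about (145,75) to (148,400). A grey patch at (146,237) may be the notch. The bin is squarely aligned with the wrist image.

Run:
```python
from h import *
p=bot.camera('top'); W=p['pose']
f=lambda x,y,z: ray(p,W,165+(x+.5)/4-.5,105+(y+.5)/4-.5,z)
for n,a,b,z in(('baseR',(278,122),(286,545),.004),('baseL',(53,165),(53,548),.004),('railL',(141,75),(143,400),.2),('railR',(151,75),(155,400),.2),('plateL',(109,30),(109,510),.235)):
    A=f(*a,z);B=f(*b,z);d=A-B;print(n,A.round(4),B.round(4),np.degrees(np.arctan2(d[1],d[0])).round(2))
print('patch',f(146,225,.2),f(146,248,.2))
P=[];
for k in range(3):
    for c in('top','side'):
        p=bot.camera(c)
        for t in('rail','panel','bin_grip','bin_key','bin_lip','bin'):
            ref=dict(rail=(.515,.182),panel=(.515,.182)).get(t,(.487,-.14))
            for d in bot.tip_of(t,p):
                if np.hypot(*(np.array(d['point'])[:2]-ref))<.07: print(c,t,round(d['p'],2),np.round(d['point'],4)); break
p,W=wrist()
# bin orientation from wrist crop pixels (origin 225,0, x4)
g=lambda x,y,z: ray(p,W,225+(x-325)/4-.4,y/4-.4,z)
for n,a,b,z in(('left side top',(417,70),(413,345),.055),('right side',(658,70),(652,345),.055),('lip back',(437,386),(628,386),.065)):
    A=g(*a,z);B=g(*b,z);d=B-A;print(n,A.round(4),B.round(4),np.degrees(np.arctan2(d[1],d[0])).round(2))
```

```text
baseR [0.6971 0.1015 0.004 ] [0.3366 0.0857 0.004 ] 2.5
baseL [0.6559 0.2915 0.004 ] [0.3313 0.2752 0.004 ] 2.88
railL [0.6656 0.1929 0.2   ] [0.4203 0.1815 0.2   ] 2.66
railR [0.6657 0.1855 0.2   ] [0.4204 0.1729 0.2   ] 2.93
plateL [0.6868 0.2127 0.235 ] [0.3369 0.1973 0.235 ] 2.53
patch [0.55016135 0.18457384 0.2       ] [0.53280311 0.18387777 0.2       ]
top bin_grip 0.68 [ 0.4913 -0.1542  0.0843]
top bin_key 0.59 [ 0.48   -0.1069  0.0571]
top bin_lip 0.79 [ 0.4795 -0.0996  0.0632]
top bin 0.89 [ 0.4943 -0.1633 -0.0036]
side rail 0.7 [0.521  0.1854 0.202 ]
side bin_grip 0.97 [ 0.4945 -0.1596  0.0839]
side bin_key 0.73 [ 0.4832 -0.107   0.0542]
side bin_lip 0.62 [ 0.4786 -0.0995  0.0623]
side bin 0.86 [ 0.4931 -0.1666  0.0008]
top bin_grip 0.71 [ 0.4926 -0.153   0.0833]
top bin_key 0.7 [ 0.4791 -0.1052  0.0564]
top bin_lip 0.66 [ 0.4781 -0.1     0.0623]
top bin 0.89 [ 0.4925 -0.1638 -0.001 ]
side rail 0.74 [0.5181 0.1848 0.203 ]
side panel 0.59 [0.5141 0.1846 0.0039]
side bin_grip 0.83 [ 0.4926 -0.1615  0.0851]
side bin_key 0.67 [ 0.4797 -0.1082  0.0553]
side bin_lip 0.69 [ 0.4768 -0.0989  0.0653]
side bin 0.95 [ 4.942e-01 -1.612e-01 -3.000e-04]
top bin_grip 0.79 [ 0.4892 -0.1564  0.083 ]
top bin_lip 0.76 [ 0.4789 -0.0997  0.0633]
top bin 0.79 [ 0.4903 -0.1637 -0.0009]
side rail 0.89 [0.5194 0.1803 0.2032]
side panel 0.58 [ 0.5153  0.1821 -0.0017]
side bin_grip 0.64 [ 0.4957 -0.1591  0.0861]
side bin_key 0.96 [ 0.4845 -0.1094  0.0547]
side bin_lip 0.65 [ 0.478  -0.1002  0.0634]
side bin 0.64 [ 0.4928 -0.161  -0.0011]
left side top [ 0.5505 -0.202   0.055 ] [ 0.532  -0.0986  0.055 ] 100.12
right side [ 0.4558 -0.2209  0.055 ] [ 0.433  -0.1184  0.055 ] 102.54
lip back [ 0.5188 -0.0842  0.065 ] [ 0.4404 -0.0999  0.065 ] -168.69
```

```bash
python3 -c "
from h import *
go([.4915,-.158,.063],191.5)"
```

```text
shift mm [-144.   403.5   39.1]
turn [-0.     -0.0037  0.    ]
```

Call:
apply_moves(
  rows="1 -20 40 5 0 -0.004 0; 1 -40 80 10 0 -0.004 0; 1 -60 115 15 0 -0.004 0; 1 -80 150 22 0 -0.004 0; 1 -100 185 30 0 -0.004 0; 1 -120 220 37 0 -0.004 0; 1 -144 250 39 0 -0.004 0; 1 -144 290 39 0 -0.004 0",
)

```text
clock: 6.6
position: [0.4925, -0.1611, 0.1765]
ee_rot: [-1.574, 0.002, 1.769]
contact_force: [1.2, -0.1, -0.4]
grip_width: 1.0
```

```bash
python3 -c "
from h import *
state();go([.4915,-.158,.063],191.5)
p,W=wrist(); save(p,'w2.png')
nets(p,['bin_grip','bin_key'])"
```

```text
t 6.6 pos [ 0.4925 -0.1611  0.1765] rpy [-1.574  0.002  1.769] F [ 1.18 -0.13 -0.44] T [ 0.13 -0.21 -0.02] w 1.0
shift mm [  3.5 113.4   0.8]
turn [ 0.0035 -0.0022 -0.0023]
bin_grip 0.91 [ 0.492  -0.1607  0.0849]
bin_grip 0.79 [ 0.3338 -0.15    0.0608]
bin_key 0.85 [ 0.4839 -0.1064  0.0564]
```

View pics/w2.png

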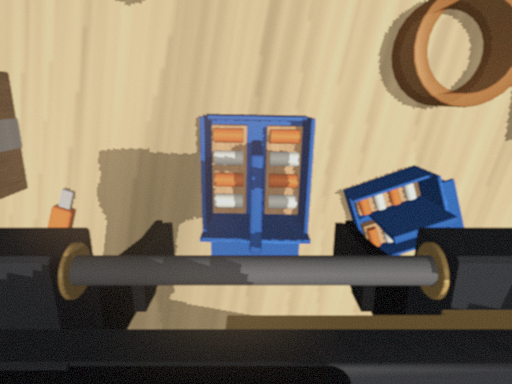

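Fin at column 257, centred between the fingers (centre about 255), so the grasp is aligned. I go down and close.

Call:
apply_moves(
  rows="1 2 38 1 0 0 0; 1 2 75 1 0 0 0; 1 2 105 1 0 0 0; 1 2 113 1 0 0 0; 1 2 113 1 0 0 0; 0 2 113 1 0 0 0; 0 2 113 1 0 0 0; 0 2 113 1 0 0 0",
)

```text
clock: 7.42
position: [0.4923, -0.1563, 0.0661]
ee_rot: [-1.576, 0.001, 1.773]
contact_force: [-0.0, -0.7, 0.5]
grip_width: 0.855
```

Call:
apply_moves(
  rows="0 0 0 0 0 0 0; 0 0 0 0 0 0 0; 0 0 0 0 0 0 0; 0 0 0 0 0 0 0; 0 0 -5 0 0 0 0; 0 0 -15 0 0 0 0",
)

```text
clock: 7.92
position: [0.4892, -0.1563, 0.0781]
ee_rot: [-1.568, -0.001, 1.772]
contact_force: [0.3, 0.4, -0.1]
grip_width: 0.401
```

The fingers are slow and weren't shut before the lift, so I go back down and finish closing.

Call:
apply_moves(
  rows="0 0 15 0 0 0 0; 0 0 15 0 0 0 0; 0 0 15 0 0 0 0; 0 0 15 0 0 0 0; 0 0 15 0 0 0 0; 0 0 15 0 0 0 0; 0 0 15 0 0 0 0; 0 0 15 0 0 0 0",
)

```text
clock: 8.58
position: [0.4898, -0.1563, 0.0639]
ee_rot: [-1.57, -0.0, 1.772]
contact_force: [-2.3, 0.7, 4.1]
grip_width: 0.11
```

```bash
python3 -c "
from h import *
state()"
```

```text
t 8.5833 pos [ 0.4898 -0.1563  0.0639] rpy [-1.57  -0.     1.772] F [-2.33  0.66  4.12] T [0.22 0.87 0.09] w 0.11
```

Call:
apply_moves(
  rows="0 0 -10 0 0 0 0; 0 0 -30 0 0 0 0; 0 0 -60 0 0 0 0; 0 0 -90 0 0 0 0; 0 0 -120 0 0 0 0; 0 0 -150 0 0 0 0; 0 0 -170 0 0 0 0; 0 0 -170 0 0 0 0",
)

```text
clock: 9.25
position: [0.493, -0.1566, 0.2385]
ee_rot: [-1.581, 0.003, 1.772]
contact_force: [1.6, -1.0, -3.9]
grip_width: 0.116
```

```bash
python3 -c "
from h import *
s=state()
M=R.from_euler('xyz',s['ee_rot']).as_matrix()
for k in range(3):
  for c in('top','side','wrist'):
    p=bot.camera(c)
    for t in('bin','bin_grip','bin_key','bin_lip','rail'):
      for d in bot.tip_of(t,p):
        q=np.array(d['point'])
        if t=='rail':
            if abs(q[2]-.2)<.02: print(c,t,round(d['p'],2),q.round(4)); break
            continue
        if np.linalg.norm(q[:2]-s['position'][:2])<.1: print(c,t,round(d['p'],2),q.round(4),'tool mm',(M.T@(q-s['position'])*1000).round(1)); break
    if k==0 and c!='top': save(p,c+'3.png')
"
python3 -c "
import cv2,numpy as np
a=cv2.imread('pics/side3.png')[100:330,160:400];b=cv2.imread('pics/wrist3.png')
o=np.zeros((600,800,3),np.uint8);o[:345,:360]=cv2.resize(a,(360,345));o[:328,362:799]=cv2.resize(b,(437,328));cv2.imwrite('pics/c3.png',o[:350])"
```

```text
t 9.25 pos [ 0.493  -0.1566  0.2385] rpy [-1.581  0.003  1.772] F [ 1.64 -0.96 -3.9 ] T [-0.14 -0.32  0.  ] w 0.116
top bin 0.71 [ 0.4961 -0.164   0.175 ] tool mm [-7.7 63.5 -0.9]
top bin_grip 0.65 [ 0.4942 -0.1519  0.2607] tool mm [  4.3 -22.2  -2.3]
top bin_key 0.89 [ 0.4818 -0.1077  0.233 ] tool mm [50.2  5.3  1.3]
top bin_lip 0.94 [ 0.4808 -0.0998  0.2377] tool mm [58.1  0.6  0.6]
top rail 0.89 [0.5144 0.18   0.1964]
side bin 0.91 [ 0.491  -0.1616  0.1667] tool mm [-4.3 71.7  3.7]
side bin_lip 0.96 [ 0.4767 -0.0968  0.2297] tool mm [61.9  8.5  4.1]
side rail 0.68 [0.5155 0.1816 0.1991]
wrist bin 0.81 [ 0.4868 -0.1648  0.1667] tool mm [-6.6 71.7  8.5]
wrist bin_key 0.81 [ 0.4813 -0.102   0.2282] tool mm [55.9 10.1  0.7]
wrist bin_lip 0.91 [ 0.4735 -0.1015  0.2315] tool mm [57.9  6.7  8.2]
top bin 0.92 [ 0.4935 -0.1615  0.1708] tool mm [-4.7 67.7  1.2]
top bin_grip 0.95 [ 0.4905 -0.1545  0.2536] tool mm [  2.5 -15.2   1.9]
top bin_key 0.7 [ 0.4804 -0.1109  0.2295] tool mm [47.3  8.8  3.3]
top bin_lip 0.68 [ 0.479  -0.0992  0.2338] tool mm [59.   4.4  2.3]
top rail 0.9 [0.5126 0.181
[... 806 characters left out ...]
]
top bin_lip 0.89 [ 0.481  -0.0998  0.2328] tool mm [58.1  5.5  0.5]
top rail 0.66 [0.5144 0.1818 0.1964]
side bin 0.89 [ 0.4946 -0.1616  0.1717] tool mm [-5.  66.8  0.1]
side bin_grip 0.92 [ 0.4949 -0.1606  0.2564] tool mm [ -4.4 -17.9  -1.2]
side bin_key 0.69 [ 0.4824 -0.1053  0.2261] tool mm [52.4 12.2  0.3]
side bin_lip 0.55 [ 0.4782 -0.1     0.2344] tool mm [58.4  3.8  3.2]
side rail 0.58 [0.5197 0.1829 0.2026]
wrist bin 0.65 [ 0.4891 -0.1647  0.1677] tool mm [-6.9 70.7  6.2]
wrist bin_grip 0.58 [ 0.4913 -0.1583  0.2536] tool mm [ -1.4 -15.2   1.9]
wrist bin_key 0.62 [ 0.4827 -0.1042  0.2276] tool mm [53.4 10.7 -0.3]
wrist bin_lip 0.74 [ 0.4743 -0.1004  0.2363] tool mm [58.8  1.9  7.1]
```

View pics/c3.png

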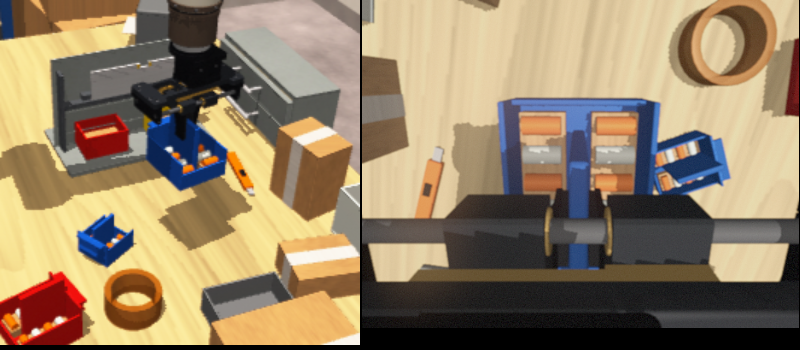

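Both views agree that the bin is held upright and level, clear of the small blue bin. In tool axes the key sits at about (52.5, 11, 0) mm. Next: over the rail.

```bash
python3 -c "
from h import *
go([.5245,.1285,.250],182.7)"
```

```text
shift mm [272.2 -16.4 -90.4]
turn [-0.      0.1539 -0.    ]
```

Call:
apply_moves(
  rows="0 5 -10 -5 0 0.01 0; 0 30 -14 -12 0 0.03 0; 0 60 -14 -22 0 0.06 0; 0 95 -14 -35 0 0.09 0; 0 130 -14 -48 0 0.12 0; 0 160 -14 -58 0 0.14 0; 0 190 -14 -66 0 0.154 0; 0 210 -14 -71 0 0.154 0",
)

```text
clock: 12.62
position: [0.5186, 0.0669, 0.2485]
ee_rot: [-1.573, -0.001, 1.619]
contact_force: [1.3, -0.3, -5.0]
grip_width: 0.114
```

```bash
python3 -c "
from h import *
state();go([.5245,.1285,.250],182.7)"
```

```text
t 12.6167 pos [0.5186 0.0669 0.2485] rpy [-1.573e+00 -1.000e-03  1.619e+00] F [ 1.3 -0.3 -5. ] T [-0.22 -0.15  0.03] w 0.114
shift mm [61.2 -1.4 -8.9]
turn [0.0019 0.001  0.001 ]
```

Call:
apply_moves(
  rows="0 12 -3 -2 0 0 0; 0 27 -3 -4 0 0 0; 0 42 -3 -6 0 0 0; 0 54 -3 -8 0 0 0; 0 60 -3 -9 0 0 0; 0 60 -3 -9 0 0 0; 0 60 -3 -9 0 0 0",
)

```text
clock: 13.2
position: [0.524, 0.1238, 0.2506]
ee_rot: [-1.57, 0.001, 1.618]
contact_force: [0.6, -0.2, -5.1]
grip_width: 0.114
```

```bash
python3 -c "
from h import *
s=state()
M=R.from_euler('xyz',s['ee_rot']).as_matrix()
P=np.array([.516,.182,0]);a=np.radians(92.7);N=np.array([[np.cos(a),-np.sin(a),0],[np.sin(a),np.cos(a),0],[0,0,1]])
k=s['position']+M@[.0525,.011,0]; print('key model panel mm',(N.T@(k-P)*1000).round(1))
ims=[]
for i in range(2):
  for c in('top','side'):
    p=bot.camera(c)
    if i==0: ims.append(p['color'][:,:,::-1])
    for t in('bin_key','bin_lip','rail'):
      for d in bot.tip_of(t,p):
        q=np.array(d['point'])
        if np.linalg.norm(q[:2]-P[:2])<.05 and q[2]>.15: print(c,t,round(d['p'],2),'panel mm',(N.T@(q-P)*1000).round(1)); break
a=cv2.resize(ims[0][110:240,165:265],None,fx=4,fy=4,interpolation=2)
b=cv2.resize(ims[1][90:220,180:310],None,fx=3,fy=3,interpolation=2)
o=np.zeros((520,795,3),np.uint8);o[:,:400]=a;o[:390,403:793]=b;cv2.imwrite('pics/c4.png',o)
"
```

```text
t 13.2 pos [0.524  0.1238 0.2506] rpy [-1.570e+00  1.000e-03  1.618e+00] F [ 0.6  -0.22 -5.09] T [ 0.02 -0.02 -0.02] w 0.114
key model panel mm [ -6.   -5.2 239.6]
top bin_key 0.64 panel mm [ -8.3  -8.1 242.6]
top bin_lip 0.63 panel mm [  1.5   0.  198.3]
top rail 0.6 panel mm [ -1.    4.4 198. ]
side bin_key 0.6 panel mm [-10.8  -6.7 239.9]
side bin_lip 0.73 panel mm [  0.8  -3.3 248.8]
side rail 0.58 panel mm [ -0.   -2.4 202.1]
top bin_key 0.96 panel mm [ -6.2  -5.  243.8]
top bin_lip 0.76 panel mm [ -0.7  -5.1 250.8]
top rail 0.57 panel mm [ -2.5   3.  195.3]
side bin_key 0.98 panel mm [ -8.7  -8.6 242.2]
side bin_lip 0.55 panel mm [ 2.00e-01 -6.80e+00  2.51e+02]
side rail 0.98 panel mm [  2.7  -3.5 201.8]
```

View pics/c4.png

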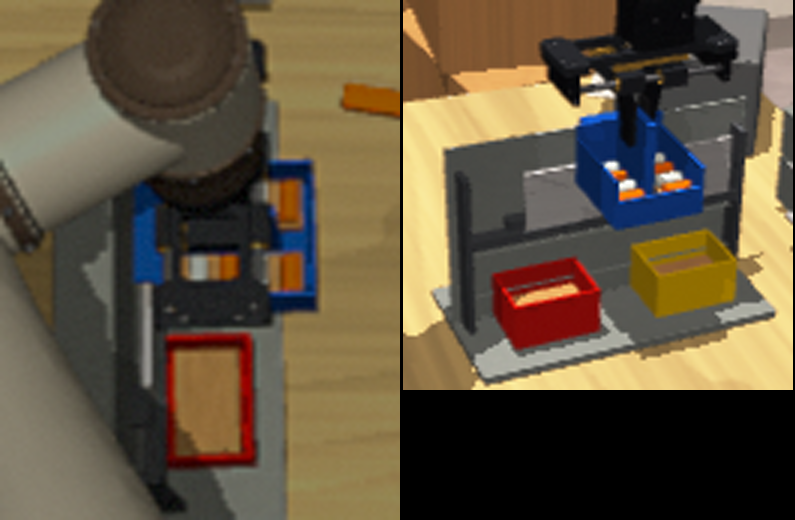

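Top crop: rear edge of the lip at column 134, rail at columns 142 to 153, so the lip's rear edge is already past the rail. The key reads about 7 mm short of the rail in panel x.

```bash
python3 -c "
from h import *
P=np.array([.516,.182,0]);a=np.radians(92.7);N=np.array([[np.cos(a),-np.sin(a),0],[np.sin(a),np.cos(a),0],[0,0,1]])
p=bot.camera('top');W=p['pose']
for n,x,y,z in(('liprear',134,250,.253),('railL',142,330,.2),('railR',153,330,.2),('front bin edge',317,235,.240-.057+.032)):
    q=ray(p,W,165+(x+.5)/4-.5,110+(y+.5)/4-.5,z);print(n,(N.T@(q-P)*1000).round(1))
go([.5245,.1295,.236],182.7)
"
```

```text
liprear [  3.3  13.  253. ]
railL [  4.5  59.  200. ]
railR [ -3.4  59.2 200. ]
front bin edge [-123.7   -3.8  215. ]
shift mm [ 5.4 14.5 -0.7]
turn [-0.0001 -0.0001 -0.    ]
```

Call:
apply_moves(
  rows="0 3 3 0 0 0 0; 0 6.5 8 0 0 0 0; 0 6.5 13 0 0 0 0; 0 6.5 17 0 0 0 0; 0 6.5 20 0 0 0 0; 0 6.5 23 0 0 0 0; 0 6.5 23 0 0 0 0; 0 6.5 23 0 0 0 0",
)

```text
clock: 14.72
position: [0.5237, 0.1304, 0.2274]
ee_rot: [-1.571, 0.0, 1.618]
contact_force: [-0.0, -0.3, -4.5]
grip_width: 0.115
```

Call:
apply_moves(
  rows="0 0 1 0 0 0 0; 0 0 2 0 0 0 0; 0 0 3 0 0 0 0; 0 0 4 0 0 0 0; 0 0 4 0 0 0 0",
)

```text
clock: 15.13
position: [0.5236, 0.1305, 0.2233]
ee_rot: [-1.57, 0.0, 1.618]
contact_force: [0.2, -0.8, -4.4]
grip_width: 0.115
```

Call:
apply_moves(
  rows="0 0 1 0 0 0 0; 0 0 2 0 0 0 0; 0 0 3 0 0 0 0; 0 0 4 0 0 0 0; 0 0 5 0 0 0 0; 0 0 6 0 0 0 0; 0 0 6 0 0 0 0",
)

```text
clock: 15.72
position: [0.5237, 0.1306, 0.2173]
ee_rot: [-1.571, -0.0, 1.618]
contact_force: [0.3, 0.8, -5.6]
grip_width: 0.116
```

Call:
apply_moves(
  rows="0 0 1 0 0 0 0; 0 0 2 0 0 0 0; 0 0 3 0 0 0 0; 0 0 4 0 0 0 0; 0 0 4 0 0 0 0",
)

```text
clock: 16.13
position: [0.5237, 0.1306, 0.2133]
ee_rot: [-1.571, -0.0, 1.618]
contact_force: [0.6, 1.8, -5.5]
grip_width: 0.115
```

Call:
apply_moves(
  rows="0 0 1 0 0 0 0; 0 0 1 0 0 0 0; 0 0 2 0 0 0 0; 0 0 2 0 0 0 0",
)

```text
clock: 16.47
position: [0.5238, 0.1306, 0.2114]
ee_rot: [-1.571, -0.0, 1.618]
contact_force: [0.2, 0.5, -4.6]
grip_width: 0.108
```

Call:
apply_moves(
  rows="0 0 1 0 0 0 0; 0 0 1 0 0 0 0; 0 0 1 0 0 0 0",
)

```text
clock: 16.72
position: [0.5237, 0.1306, 0.2105]
ee_rot: [-1.571, -0.0, 1.618]
contact_force: [-0.2, 1.1, -6.1]
grip_width: 0.116
```

Call:
apply_moves(
  rows="0 0 1 0 0 0 0; 0 0 1 0 0 0 0; 0 0 1 0 0 0 0",
)

```text
clock: 16.97
position: [0.5237, 0.1306, 0.2095]
ee_rot: [-1.571, -0.0, 1.618]
contact_force: [0.9, 1.4, -5.9]
grip_width: 0.109
```

Call:
apply_moves(
  rows="0 0 1 0 0 0 0; 0 0 1 0 0 0 0; 0 0 1 0 0 0 0",
)

```text
clock: 17.22
position: [0.5237, 0.1306, 0.2085]
ee_rot: [-1.571, -0.0, 1.618]
contact_force: [0.6, 0.8, -5.4]
grip_width: 0.114
```

Call:
apply_moves(
  rows="0 0 1 0 0 0 0; 0 0 1 0 0 0 0; 0 0 1 0 0 0 0",
)

```text
clock: 17.47
position: [0.5237, 0.1306, 0.2075]
ee_rot: [-1.571, -0.0, 1.618]
contact_force: [0.3, 1.9, -6.1]
grip_width: 0.112
```

Call:
apply_moves(
  rows="0 0 1 0 0 0 0; 0 0 1 0 0 0 0; 0 0 1 0 0 0 0",
)

```text
clock: 17.72
position: [0.5239, 0.1305, 0.2072]
ee_rot: [-1.572, -0.0, 1.618]
contact_force: [-0.5, 0.4, -0.9]
grip_width: 0.109
```

Contact: the vertical load fell by about 4.6 N at TCP z 0.207. That matches the key on the plain edge, since the bench grasp put the key 7 mm below the TCP. Now I slide towards world +x with a light push.

Call:
apply_moves(
  rows="0 0 0.5 -1 0 0 0; 0 0 0.5 -2 0 0 0; 0 0 0.5 -3 0 0 0; 0 0 0.5 -4 0 0 0; 0 0 0.5 -5 0 0 0",
)

```text
clock: 18.13
position: [0.5282, 0.1304, 0.2061]
ee_rot: [-1.57, 0.001, 1.618]
contact_force: [-2.7, -0.7, -0.1]
grip_width: 0.115
```

Call:
apply_moves(
  rows="0 0 0 -1 0 0 0; 0 0 0 -2 0 0 0; 0 0 0 -3 0 0 0; 0 0 0 -4 0 0 0; 0 0 0 -5 0 0 0",
)

```text
clock: 18.55
position: [0.5338, 0.1309, 0.206]
ee_rot: [-1.571, 0.0, 1.618]
contact_force: [-2.8, -0.3, 0.3]
grip_width: 0.11
```

Call:
apply_moves(
  rows="0 0 0 -1 0 0 0; 0 0 0 -2 0 0 0; 0 0 0 -3 0 0 0; 0 0 0 -4 0 0 0; 0 0 0 -4 0 0 0",
)

```text
clock: 18.97
position: [0.538, 0.1312, 0.206]
ee_rot: [-1.571, -0.0, 1.618]
contact_force: [-2.6, -1.0, 0.1]
grip_width: 0.11
```

Call:
apply_moves(
  rows="0 0 0 -1 0 0 0; 0 0 0 -2 0 0 0; 0 0 0 -3 0 0 0; 0 0 0 -3 0 0 0",
)

```text
clock: 19.3
position: [0.5411, 0.1314, 0.2059]
ee_rot: [-1.571, -0.0, 1.618]
contact_force: [-1.6, -0.3, -1.3]
grip_width: 0.115
```

Call:
apply_moves(
  rows="0 0 0 -1 0 0 0; 0 0 0 -2 0 0 0; 0 0 0 -3 0 0 0; 0 0 0 -3 0 0 0",
)

```text
clock: 19.63
position: [0.5442, 0.1315, 0.2054]
ee_rot: [-1.571, -0.0, 1.617]
contact_force: [0.2, 0.0, -5.5]
grip_width: 0.11
```

Call:
apply_moves(
  rows="0 0 0.3 -1 0 0 0; 0 0 0.3 -2 0 0 0; 0 0 0.3 -3 0 0 0; 0 0 0.3 -3 0 0 0",
)

```text
clock: 19.97
position: [0.547, 0.1316, 0.2056]
ee_rot: [-1.571, 0.0, 1.618]
contact_force: [-0.5, 0.7, -5.6]
grip_width: 0.113
```

At TCP x of about 0.544 the load went back to -5.5 N and friction vanished, so the key is over the notch. I lower gently.

Call:
apply_moves(
  rows="0 0 0.7 0 0 0 0; 0 0 1.4 0.5 0 0 0; 0 0 2 1 0 0 0; 0 0 2 1 0 0 0",
)

```text
clock: 20.3
position: [0.5454, 0.1315, 0.2035]
ee_rot: [-1.57, 0.0, 1.618]
contact_force: [0.3, -0.0, -5.4]
grip_width: 0.112
```

Call:
apply_moves(
  rows="0 0 0.7 0 0 0 0; 0 0 1.4 0 0 0 0; 0 0 2 0 0 0 0; 0 0 2 0 0 0 0",
)

```text
clock: 20.63
position: [0.5456, 0.1315, 0.2016]
ee_rot: [-1.57, 0.0, 1.618]
contact_force: [-0.8, 0.2, -4.8]
grip_width: 0.112
```

Call:
apply_moves(
  rows="0 0 0.5 0 0 0 0; 0 0 1 0 0 0 0; 0 0 1.5 0 0 0 0; 0 0 1.5 0 0 0 0",
)

```text
clock: 20.97
position: [0.5457, 0.1315, 0.2001]
ee_rot: [-1.571, 0.0, 1.618]
contact_force: [0.4, -0.1, -4.4]
grip_width: 0.115
```

Call:
apply_moves(
  rows="0 0 0.5 0 0 0 0; 0 0 1 0 0 0 0; 0 0 1 0 0 0 0",
)

```text
clock: 21.22
position: [0.5456, 0.1315, 0.1991]
ee_rot: [-1.571, 0.0, 1.618]
contact_force: [-0.5, -1.2, -4.1]
grip_width: 0.112
```

Call:
apply_moves(
  rows="0 0 0.5 0 0 0 0; 0 0 1 0 0 0 0; 0 0 1 0 0 0 0",
)

```text
clock: 21.47
position: [0.5458, 0.1316, 0.1984]
ee_rot: [-1.571, -0.0, 1.618]
contact_force: [0.4, -0.3, -4.9]
grip_width: 0.11
```

```bash
python3 -c "
from h import *
state()"
```

```text
t 21.4667 pos [0.5458 0.1316 0.1984] rpy [-1.571 -0.     1.618] F [ 0.39 -0.31 -4.9 ] T [ 0.07 -0.03  0.  ] w 0.11
```

Call:
apply_moves(
  rows="0 0 0.5 0 0 0 0; 0 0 0.7 0 0 0 0; 0 0 0.7 0 0 0 0",
)

```text
clock: 21.72
position: [0.5458, 0.1315, 0.1982]
ee_rot: [-1.571, -0.0, 1.618]
contact_force: [-1.3, -0.6, -2.0]
grip_width: 0.11
```

Call:
apply_moves(
  rows="0 0 0.5 0 0 0 0; 0 0 0.7 0 0 0 0; 0 0 0.7 0 0 0 0",
)

```text
clock: 21.97
position: [0.5459, 0.1315, 0.1979]
ee_rot: [-1.572, -0.0, 1.618]
contact_force: [-3.6, -1.5, 3.2]
grip_width: 0.11
```

It seats firmly at TCP z 0.198, about 9 mm below the edge height, and the load has transferred to the rail. I relax 0.7 mm and release.

Call:
apply_moves(
  rows="0 0 -0.7 0 0 0 0; 0 0 -0.7 0 0 0 0; 0.15 0 -0.7 0 0 0 0; 0.2 0 -0.7 0 0 0 0; 0.3 0 -0.7 0 0 0 0; 0.4 0 -0.7 0 0 0 0; 0.5 0 -0.7 0 0 0 0; 0.5 0 -0.7 0 0 0 0",
)

```text
clock: 22.63
position: [0.5458, 0.1316, 0.1975]
ee_rot: [-1.571, 0.0, 1.618]
contact_force: [0.7, -0.7, -0.0]
grip_width: 0.416
```

```bash
python3 -c "
from h import *
s=state()
P=np.array([.516,.182,0]);a=np.radians(92.7);N=np.array([[np.cos(a),-np.sin(a),0],[np.sin(a),np.cos(a),0],[0,0,1]])
for c in('top','side','wrist'):
    p=bot.camera(c)
    if c=='side': ims=p['color'][:,:,::-1]
    if c=='wrist': imw=p['color'][:,:,::-1]
    for t in('bin','bin_key','bin_grip'):
      for d in bot.tip_of(t,p):
        q=np.array(d['point'])
        if np.linalg.norm(q[:2]-P[:2])<.12 and q[2]>.1: print(c,t,round(d['p'],2),'panel mm',(N.T@(q-P)*1000).round(1)); break
b=cv2.resize(ims[90:220,180:310],None,fx=3,fy=3,interpolation=2)
o=np.zeros((390,800,3),np.uint8);o[:390,:390]=b;o[:300,395:795]=cv2.resize(imw,(400,300));cv2.imwrite('pics/c5.png',o)
"
```

```text
t 22.6333 pos [0.5458 0.1316 0.1975] rpy [-1.571  0.     1.618] F [ 0.71 -0.74 -0.02] T [ 0.04 -0.05  0.02] w 0.416
top bin 0.78 panel mm [-55.6 -28.  132.6]
top bin_key 0.9 panel mm [  0.5 -24.9 197.3]
top bin_grip 0.73 panel mm [-52.8 -27.  215.9]
side bin 0.64 panel mm [-55.8 -30.2 129.4]
wrist bin 0.64 panel mm [-56.  -24.3 127.3]
wrist bin_key 0.66 panel mm [  0.9 -31.  192.5]
wrist bin_grip 0.93 panel mm [-58.5 -29.1 218.1]
```

View pics/c5.png

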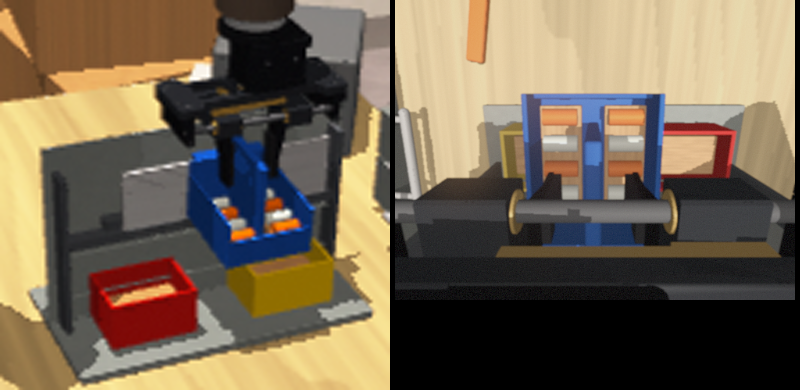

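The views show the bin hanging level with the fingers open on either side of the fin and no load on the wrist. I withdraw straight up.

Call:
apply_moves(
  rows="0.5 0 -8 0 0 0 0; 0.5 0 -25 0 0 0 0; 0.5 0 -50 0 0 0 0; 0.5 0 -80 0 0 0 0; 0.5 0 -110 0 0 0 0; 0.5 0 -140 0 0 0 0; 0.5 0 -150 0 0 0 0; 0.5 0 -150 0 0 0 0",
)

```text
clock: 23.9
position: [0.547, 0.1319, 0.3518]
ee_rot: [-1.578, -0.003, 1.618]
contact_force: [-0.7, -0.2, -0.4]
grip_width: 0.496
```

```bash
python3 -c "
from h import *
s=state()
P=np.array([.516,.182,0]);a=np.radians(92.7);N=np.array([[np.cos(a),-np.sin(a),0],[np.sin(a),np.cos(a),0],[0,0,1]])
for i in range(2):
  for c in('top','side','wrist'):
    p=bot.camera(c)
    if c=='side': ims=p['color'][:,:,::-1]
    if c=='wrist': imw=p['color'][:,:,::-1]
    for t in('bin','bin_key','bin_grip','bin_lip'):
      for d in bot.tip_of(t,p):
        q=np.array(d['point'])
        if np.linalg.norm(q[:2]-P[:2])<.12 and q[2]>.1: print(c,t,round(d['p'],2),'panel mm',(N.T@(q-P)*1000).round(1)); break
b=cv2.resize(ims[90:220,180:310],None,fx=3,fy=3,interpolation=2)
o=np.zeros((390,800,3),np.uint8);o[:390,:390]=b;o[:300,395:795]=cv2.resize(imw,(400,300));cv2.imwrite('pics/c6.png',o)
"
```

```text
t 23.9 pos [0.547  0.1319 0.3518] rpy [-1.578 -0.003  1.618] F [-0.71 -0.17 -0.41] T [ 0.11 -0.01 -0.05] w 0.496
top bin 0.63 panel mm [-58.3 -27.1 132.7]
top bin_key 0.89 panel mm [ -3.1 -28.2 192.8]
top bin_grip 0.96 panel mm [-52.6 -29.8 215.9]
top bin_lip 0.88 panel mm [  7.1 -25.9 198.7]
side bin 0.94 panel mm [-54.2 -29.7 130. ]
side bin_key 0.84 panel mm [ -0.6 -30.4 191.3]
side bin_grip 0.69 panel mm [-54.3 -30.  215.4]
side bin_lip 0.73 panel mm [  8.9 -27.9 199.7]
wrist bin 0.91 panel mm [-54.2 -25.9 128.9]
wrist bin_key 0.61 panel mm [  2.5 -31.5 196.9]
wrist bin_grip 0.57 panel mm [-55.5 -27.3 217.1]
wrist bin_lip 0.78 panel mm [  5.4 -22.3 196.4]
top bin_key 0.66 panel mm [ -1.3 -26.8 193. ]
top bin_grip 0.74 panel mm [-52.2 -27.8 216.9]
top bin_lip 0.63 panel mm [  4.9 -28.2 196.7]
side bin 0.62 panel mm [-52.5 -28.7 131. ]
side bin_key 0.91 panel mm [ -3.5 -29.  189. ]
side bin_grip 0.6 panel mm [-57.8 -31.  216.6]
side bin_lip 0.76 panel mm [  5.9 -27.7 198.9]
wrist bin 0.78 panel mm [-53.1 -25.9 125.6]
wrist bin_key 0.7 panel mm [  2.2 -30.  192.9]
wrist bin_grip 0.65 panel mm [-54.6 -31.7 218. ]
wrist bin_lip 0.56 panel mm [  4.5 -23.9 200.4]
```

View pics/c6.png

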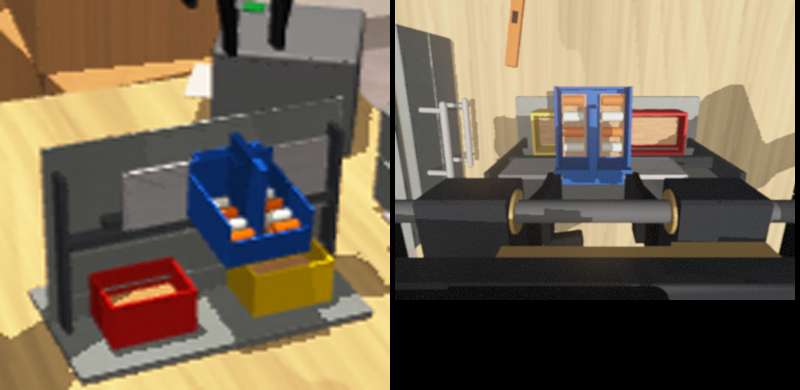

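The bin hangs level and free. The key's average height is about 192.7 mm, x about 0, y about -29. I hand the job in.

```bash
python3 -c "
from plant import bot
print(bot.hand_in())"
```

```text
the job is handed in; nothing more can be done
None
```

The blue bin is hanging on the rail by itself with its key home in the notch, and the job is handed in; no verdict is reported.

- **Moves:** I gripped the fin and lifted the bin over the rail. The key touched the plain edge at TCP z 0.207. I slid it towards world +x until the load and friction vanished at x of about 0.544, then lowered it about 9 mm until it seated. I then let go and withdrew straight up. The clock stood at about 24 s of the 72 s allowed.
- **Key position:** the last network readings average about z 193, x -1, y -29 mm in the panel's frame, inside the limits. Single readings ran from 189 to 197 mm in height, so one lay above the 195.5 mm limit; that spread is about their stated accuracy. The felt 8–9 mm drop also fits the key being home.
- **Forces:** the bin–panel load, worked out from the wrist readings at the end of each move, stayed under about 9 N. After release and withdrawal the wrist read about zero.
- **Corrected on the way:** I started the first small lift before the fingers had closed, so I went back down and finished the grip. The bin did not visibly move.
- **Not checked:** I did not measure the bystanders again at the end. The gripper was never seen near them, and no unexpected forces showed.

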